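# Lock the mixer's hold-down collar with a hairpin clip

### The job

Set the loose metal collar over the bench mixer's upright spindle so that it lies flat on the platform, then take the hairpin clip by its upright tab, slide its straight leg through the cross-hole in the spindle and push it fully home, until the sprung leg has snapped round the shank and the clip's nose is up against it, and let go. The spindle is screwed in by hand, so feel how high it stands before threading the clip. Work gently, never forcing the clip against the spindle with more than 25 newtons, and leave the beaker, dish, timer and tape roll where they are.

Things in the scene. Friction and masses are not known exactly. Their poses are not given: they have to be found in the camera images.
- mixer: Bench mixer, fixed: white square housing 112 mm wide, round grey platform (114 mm across) whose flat top is 30 mm above the bench. Origin: centre of the underside, z up; its black knob faces -x. In its middle stands the steel spindle: shank 18 mm in diameter with a flat top, foot flange 21 mm across and 3 mm high.
- spindle_foot (a point): Point on the spindle's axis level with the platform top; z up, x along the cross-hole (right through, enter from either end). The shank's top is 52 to 80 mm above this point: it varies, is not reported and must be felt. The hole, 8.6 mm across, is always centred 28 mm below the shank's top. The spindle starts turned up to 0.3 rad from the mixer's x and swivels stiffly about z (0.03 N m).
- collar: Hold-down collar: plain steel ring, 44 mm outside diameter, 24 mm bore, 16 mm high, 90 g, lying flat on the bench to the left or right of the mixer. Origin: centre of its underside, z up. It goes over the spindle and rests on the platform.
- clip: Hairpin clip, 70 g, lies flat on the bench, collar on the mixer's other side. Origin: underside, below the centre of the upright grey tab; x along the straight leg to its tip, z up. Tab 24 (x) x 10 (y) x 43 mm high: take it across y from above, fingertips 9 mm or more over the underside to clear the 6 mm wires. A nose 10 mm wide, 6 mm high runs from the tab to x = 24 mm and stops on the shank.
- clip_seat (a point): Point on the clip's straight leg (round steel wire, 6 mm, on y = 0, z = 3 mm of clip), at x = 33.5 mm: it lies on the spindle's axis when the clip is home. Axes as clip.
- clip_tip (a point): End of the straight leg (cut square, 1 mm chamfer): x = 66 mm, y = 0, z = 3 mm of clip.
- clip_spring (a joint): Opening of the sprung leg about the loop, rad: 0 at rest, about 0.08 as it rides over the shank, about 0.02 when it hugs the shank. It is a 6 mm wire at +y of the straight leg: bowed round x = 33.5 mm, neck at x = 44.5, end flared to y = 19, x = 62 mm. 7 N m/rad: the push peaks at about 6 to 12 N, from some 22 mm short of home, then it snaps in.
- beaker: Clear laboratory beaker, 53 mm across, 67 mm high; bystander. Origin at the centre of its base.
- petri: Round petri dish, 62 mm across, 15 mm high; bystander. Origin at the centre of its base.
- timer: Small white countdown timer, 60 x 68 x 21 mm; bystander. Origin at the centre of its underside.
- tape: Roll of paper tape, 75 mm across, 24 mm high; bystander. Origin at the centre of its underside.

How it is judged:
By the outcome, as a careful person would: the job done as asked, in the order asked, and still so for the second after the job is handed in, with the robot touching nothing.
It also fails if it takes over 72 s, if anything falls off the work surface, if the arm or the gripper's body presses on something with over 40 N, if the wrist force passes 120 N, or if a joint passes its speed limit or range.

### The arm

A 6-joint arm with a two-finger parallel gripper is mounted at the origin on a cart in front of the work surface, level with it; the furniture and walls round the work are solid. World frame = base frame: x ahead of the robot, y to its left, z up, the work surface at z = 0. Lengths are in m, angles in rad, forces in N, time in s.
With the tool pointing down it reaches from about 0.35 to 0.925 m from the base axis. Payload 6.4 kg.
Tool frame: the origin (TCP) lies between the finger pads; the fingertips stand 22 mm ahead of it and the grasp point (between the pads) lies 3 mm ahead of it; z points along the fingers, y is the direction in which the jaws open and shut (so a half turn about z gives the same grasp; the last joint's range is limited). The gripper opens to 94 mm and grips with 3 to 60 N. Pads are 16 mm wide; open, the fingers measure 119 mm over their backs; the gripper's body (75 mm by 177 mm) begins 78 mm behind the grasp point.
Start: joints at [-1.333, 0.245, 1.558, -0, 1.339, -0.174], TCP at [0.26, -0.596, 0.227] pointing down, gripper open.
Joint ranges: [-3.13, 3.13], [-1.02, 2.26], [0.13, 2.54], [-0.95, 4.09], [0.21, 2.88], [-2.74, 2.74]. Speed limits (rad/s): [2.57, 2.57, 3.14, 3.14, 3.14, 3.14].

### API

Orientations are given as a 3x3 rotation matrix whose columns are the frame's x, y, z axes.
In Python, from bench import read_state, optics, ctrl, spotter gives the robot as it stands. The module is installed in compiled form; this text tells all that it offers.
- The arm moves only by the tool drive_tool, never from a script. Its argument "moves" is a list of rows, each a list of 3 entries, a list of its own where there are three numbers: the turn, a rotation vector about the tool's x, y, z in rad, then the shift along the tool's x, y, z in m, then the closure, from -1 (fully open) to 1 (shut), so that 0 is half open. In form: [[[ax, ay, az], [dx, dy, dz], gripper], ...]. A call has exactly 5 rows; each row shifts and turns the pose as measured when the row begins, along the tool's axes as they then stand; what a row does not reach is not made up. A row lasts 1/12 s, in which the tool goes at most 41.7 mm and 7.16 degrees, less where a joint would pass 70% of its speed; a pose out of reach is approached as far as the arm can. A call is refused whole if a number of a shift passes 0.0417 or a number of a turn 0.125, either way. A call with a gripper value outside its range is refused whole. The fingers move at their own pace and stop on an object; the grip force is fixed at half the most. Time passes only in rows, so rows that do not move let the fingers close, or fill a call up. It gives the time, the measured TCP pose, the force and the opening at its end, in the units of the state.
- read_state(): the state, without advancing time (a new reading comes with each control period).
- optics.camera(name): name is "side" or "top"; returns the picture (400x640x3 uint8, red, green, blue); there is no depth.
- optics.calibration(name): a dict with "camera_matrix" (3x3 intrinsics, pixels), "k1" (the pictures are not rectified: a ray, as slopes to the right and down, at radius r is drawn at 1 + k1 r^2 times it, then the intrinsics apply), "world_from_camera" (4x4, takes a point from camera to world coordinates). Camera axes: x right, y up, looking along -z (the intrinsics and any distortion apply to the point x, -y, -z); pixel columns grow to the right and rows downward; lengths in m; the calibration is good to about 2 mm. A picture is of the moment at which its call begins. calibration takes no time and is no camera call.
- ctrl.close_job(): hands the job in, once; it reports no verdict.
Trained networks look in the newest picture that a camera, given by its name, has taken for a name from the list of things; names that differ only in an ending like _2 or _b are one class to them, and where a whole thing is asked for, a point or a joint stands for the part that bears it (a point fixed in the world has none). Each returns a list of dicts, best first, with "confidence" (0 to 1); they miss things now and then, are a little off and sometimes report something else, mostly with a low value. They report only what shows in the picture. A call takes as long as a camera call.
- spotter.find_in(query, camera): "pixel" ([column, row] in pixels, amid what is visible of it).
- spotter.cut_out(query, camera): "mask" (400x640 bool, what is visible of it) and "pixel" ([column, row] in pixels, amid what is visible of it).
The state is a dict: "clock": time; "joints": joint angles; "joint_vel": joint speeds; "tau": joint torques, N m; "ee_pos": TCP position; "tool_rot": TCP orientation; "force": force on the tool from outside, world axes, zero at the start; "moment": the same for the moment, N m; "gripper_width": finger opening in m.
Only numpy, scipy, OpenCV 4.12 (cv2) and the standard library are available. Lean on these libraries where they do the work, as an engineer would, in place of code of your own. Each camera call takes 0.05 s, during which the arm holds its last target.

## Working session

There is one attempt and no reset: what is moved stays moved. The work goes in short steps, Python scripts to look and compute and a tool call to move; the robot and the scene stay as the last step left them, time stands still between calls to the robot, and variables do not carry over. Pictures are saved under pics/ and viewed, and the job is handed in when it is done.

Besides the shell and the picture viewer there is one more tool, called after "Call:" as a command line: name --argument value ..., lists and objects as JSON in quotes. drive_tool: Moves the arm, as the interface text tells. Its arguments: {"type":"object","properties":{"moves":{"type":"array"}},"required":["moves"]}

```bash
mkdir -p pics; python3 - <<'E'
from bench import read_state, optics, ctrl, spotter
import cv2,numpy as np
s=read_state()
for k,v in s.items(): print(k,np.round(v,4).tolist())
for c in ("side","top"):
    im=optics.camera(c); cv2.imwrite(f"pics/{c}0.png",im[:,:,::-1])
    k=optics.calibration(c); print(c,{a:np.round(b,4).tolist() for a,b in k.items()})
print(read_state()["clock"])
E
```

```text
clock 0.0
joints [-1.3331, 0.2458, 1.559, 0.0, 1.3387, -0.1741]
joint_vel [0.0001, 0.0005, -0.0021, -0.0014, -0.0007, -0.0014]
tau [0.0001, -41.5841, -31.46, 0.0685, 0.0333, -0.0001]
ee_pos [0.26, -0.5951, 0.2264]
tool_rot [[0.9164, 0.4002, -0.0004], [0.4002, -0.9164, 0.0018], [0.0003, -0.0018, -1.0]]
force [0.4636, -0.4095, -0.5051]
moment [0.0163, -0.0105, 0.0012]
gripper_width 0.0939
side {'camera_matrix': [[455.373, 0.0, 319.2059], [0.0, 455.373, 203.4529], [0.0, 0.0, 1.0]], 'k1': 0.0271, 'world_from_camera': [[-0.9998, 0.0187, -0.002, 0.5237], [-0.0159, -0.7815, 0.6237, 0.7684], [0.0101, 0.6236, 0.7817, 1.0997], [0.0, 0.0, 0.0, 1.0]]}
top {'camera_matrix': [[510.5101, 0.0, 323.6684], [0.0, 510.5101, 201.4919], [0.0, 0.0, 1.0]], 'k1': -0.0536, 'world_from_camera': [[-0.013, 0.9775, -0.2103, 0.2623], [-0.9999, -0.0123, 0.0043, -0.0475], [0.0017, 0.2104, 0.9776, 1.3596], [0.0, 0.0, 0.0, 1.0]]}
0.1
```

View pics/side0.png

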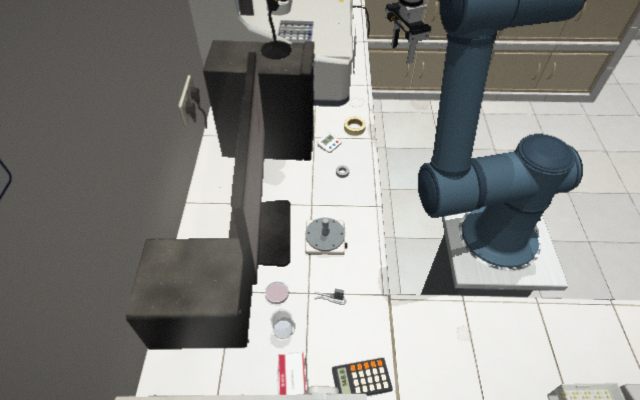

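View pics/top0.png

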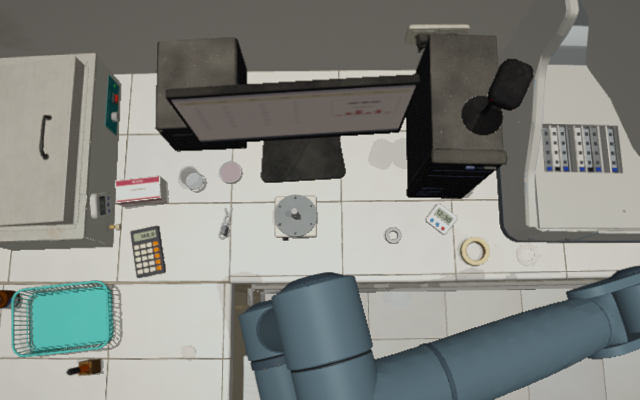

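```bash
cat > h.py <<'E'
from bench import read_state, optics, ctrl, spotter
import cv2,numpy as np
from scipy.optimize import least_squares
CAL={c:optics.calibration(c) for c in ("side","top")}
def proj(c,P):
    k=CAL[c];M=np.linalg.inv(k["world_from_camera"]);P=np.atleast_2d(P)
    q=P@M[:3,:3].T+M[:3,3]; d=np.c_[q[:,0]/-q[:,2],-q[:,1]/-q[:,2]]
    d=d*(1+k["k1"]*(d**2).sum(1,keepdims=True))
    K=k["camera_matrix"]; return d*[K[0,0],K[1,1]]+[K[0,2],K[1,2]]
def ray(c,px):
    k=CAL[c]
    d=cv2.undistortPoints(np.array([[px]],float),k["camera_matrix"],np.array([k["k1"],0,0,0.]))[0,0]
    W=k["world_from_camera"]; return W[:3,3],W[:3,:3]@np.array([d[0],-d[1],-1.])
def onplane(c,px,z):
    o,d=ray(c,px); return o+d*(z-o[2])/d[2]
def tri(ps,pt):
    f=lambda P:np.r_[proj("side",P)[0]-ps,proj("top",P)[0]-pt]
    r=least_squares(f,onplane("top",pt,0.03)); return r.x,np.abs(r.fun).max()
def snap(c,name,box=None,f=1):
    im=optics.camera(c); o=im
    if box: x0,y0,x1,y1=box; o=im[y0:y1,x0:x1]
    cv2.imwrite(f"pics/{name}.png",cv2.resize(o,None,fx=f,fy=f,interpolation=cv2.INTER_CUBIC)[:,:,::-1]); return im
E
python3 - <<'E'
from h import *
s=snap("side","s1",(255,120,385,350),1); t=snap("top","t1")
a=cv2.resize(s[200:310,260:370],None,fx=5,fy=5,interpolation=cv2.INTER_CUBIC)
cv2.imwrite("pics/sA.png",a[:,:,::-1])
b=cv2.resize(t[150:260,200:340],None,fx=5,fy=5,interpolation=cv2.INTER_CUBIC)
cv2.imwrite("pics/tA.png",b[:,:,::-1])
for q in ("mixer","collar","clip","clip_tip","clip_seat","spindle_foot","beaker","petri","timer","tape"):
    R={}
    for c in ("side","top"):
        r=spotter.find_in(q,c); R[c]=r
        print(q,c,[(np.round(x["pixel"],1).tolist(),round(x["confidence"],2)) for x in r[:2]], onplane(c,r[0]["pixel"],0.0).round(3) if r else "")
    if R["side"] and R["top"]: print("   tri",tri(R["side"][0]["pixel"],R["top"][0]["pixel"]))
print(read_state()["clock"])
E
```

```text
mixer side [([324.6, 233.4], 0.81)] [0.509 0.003 0.   ]
mixer top [([294.0, 215.6], 0.92)] [0.517 0.027 0.   ]
   tri (array([0.51002536, 0.02564584, 0.03275579]), np.float64(0.22962376883930347))
collar side [([340.7, 170.5], 0.62), ([325.3, 301.0], 0.5)] [ 0.458 -0.249  0.   ]
collar top [([395.1, 234.4], 0.47)] [ 0.462 -0.245  0.   ]
   tri (array([ 0.4599453 , -0.24335621,  0.00660736]), np.float64(0.39735276884090354))
clip side [([334.9, 294.9], 0.5)] [0.48  0.201 0.   ]
clip top [([226.9, 226.4], 0.57)] [0.489 0.209 0.   ]
   tri (array([0.48364659, 0.20702066, 0.01311637]), np.float64(1.284621927791278))
clip_tip side [([335.0, 296.3], 0.76)] [0.48  0.205 0.   ]
clip_tip top [] 
clip_seat side [([338.3, 297.5], 0.56)] [0.471 0.209 0.   ]
clip_seat top [([226.6, 221.9], 0.65), ([224.6, 226.9], 0.44)] [0.502 0.21  0.   ]
   tri (array([0.48500527, 0.21087617, 0.01279267]), np.float64(5.318586940184588))
spindle_foot side [([327.3, 227.8], 0.68)] [ 0.501 -0.017  0.   ]
spindle_foot top [] 
beaker side [([281.0, 324.4], 0.87)] [0.617 0.287 0.   ]
beaker top [([193.9, 174.6], 0.95)] [0.635 0.304 0.   ]
   tri (array([0.62041363, 0.29779714, 0.02959565]), np.float64(2.447864896693318))
petri side [([277.8, 292.9], 0.64)] [0.632 0.199 0.   ]
petri top [([231.5, 174.0], 0.8)] [0.636 0.2   0.   ]
   tri (array([0.63318883, 0.19963096, 0.00299637]), np.float64(0.5712899711580803))
timer side [([328.9, 141.3], 0.62), ([278.6, 291.5], 0.32)] [ 0.497 -0.385  0.   ]
timer top [([440.9, 219.1], 0.77), ([466.3, 253.8], 0.33)] [ 0.502 -0.371  0.   ]
   tri (array([ 0.49836024, -0.36649148,  0.01819785]), np.float64(0.16990753220642318))
tape side [([351.6, 126.4], 0.85)] [ 0.416 -0.464  0.   ]
tape top [([480.1, 248.3], 0.75)] [ 0.421 -0.472  0.   ]
   tri (array([ 0.41951157, -0.4738469 , -0.00739086]), np.float64(1.0567734930168058))
1.2
```

View pics/sA.png

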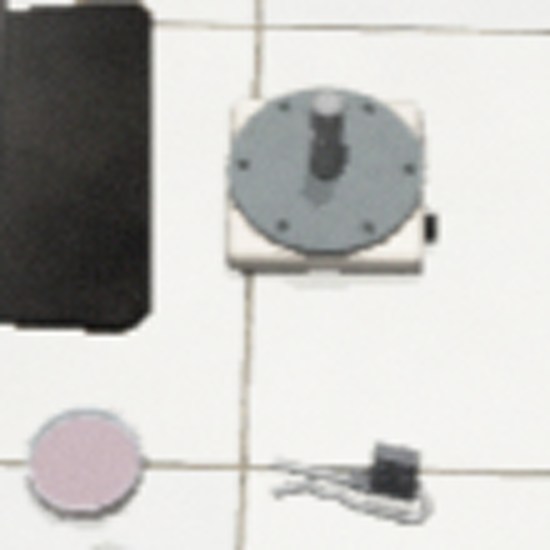

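View pics/tA.png

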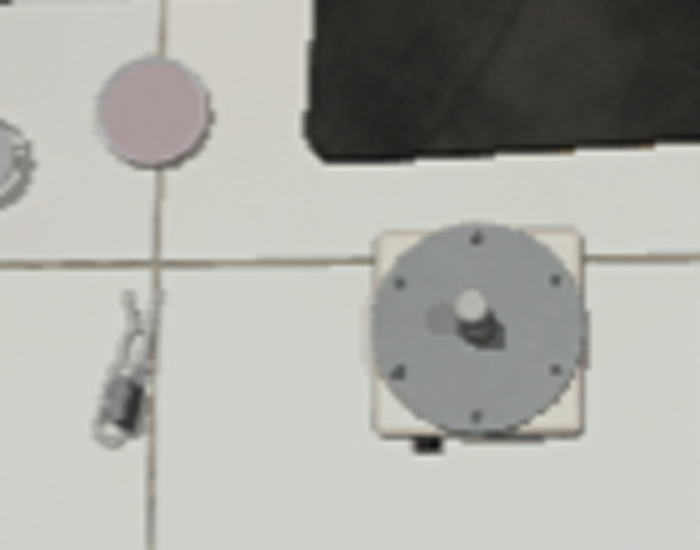

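```bash
python3 - <<'E'
from h import *
print("spindle top",tri((260+326/5,200+103/5),(200+470/5,150+305/5)))
print("platform c", onplane("top",(200+479/5,150+328/5),.03), onplane("side",(260+327/5,200+169/5),.03))
for p in ((374,229),(583,229),(583,438),(374,436)): print("housing corner top",onplane("top",(200+p[0]/5,150+p[1]/5),.025).round(4))
print("monitor LL",tri((254,282),(180,147)),tri((258,55),(415,95)))
print("UL",tri((256,54),(418,78)))
print("tab top",tri((260+398/5,200+452/5),(200+125/5,150+395/5)))
print("tips",tri((260+282/5,200+465/5),(200+157/5,150+292/5)),onplane("side",(260+282/5,200+465/5),.003),onplane("top",(200+157/5,150+292/5),.003))
t=[optics.camera("top") for _ in range(4)]; s=[optics.camera("side") for _ in range(4)]
T=np.mean(t,0).astype(np.uint8);S=np.mean(s,0).astype(np.uint8)
big=lambda I,x,y,w,f:cv2.resize(I[y:y+w,x:x+w],None,fx=f,fy=f,interpolation=cv2.INTER_LANCZOS4)
cv2.imwrite("pics/m1.png",np.hstack([big(S,310,210,32,12),big(T,280,198,32,12)])[:,:,::-1])
cv2.imwrite("pics/m2.png",np.hstack([big(S,310,280,40,10),big(T,210,200,40,10)])[:,:,::-1])
cv2.imwrite("pics/m3.png",np.hstack([big(S,322,152,40,10),big(T,374,215,40,10)])[:,:,::-1])
E
```

```text
spindle top (array([0.51034538, 0.02263207, 0.09049414]), np.float64(0.5393352642050786))
platform c [0.51106586 0.02088535 0.03      ] [0.50703768 0.02531409 0.03      ]
housing corner top [0.5667 0.0774 0.025 ]
housing corner top [ 0.5653 -0.0347  0.025 ]
housing corner top [ 0.4524 -0.0336  0.025 ]
housing corner top [0.4548 0.0766 0.025 ]
monitor LL (array([0.65697094, 0.28467073, 0.2086091 ]), np.float64(4.267212719419547)) (array([ 0.67872252, -0.23420725,  0.43103761]), np.float64(3.1968317287292507))
UL (array([ 0.69938862, -0.23830005,  0.43893917]), np.float64(3.1919262048671158))
tab top (array([0.47250046, 0.20706118, 0.03858471]), np.float64(1.330568704880875))
tips (array([0.53332422, 0.19783485, 0.00473254]), np.float64(1.6202111641350712)) [0.52915574 0.19834326 0.003     ] [0.53814072 0.19712446 0.003     ]
```

View pics/m1.png

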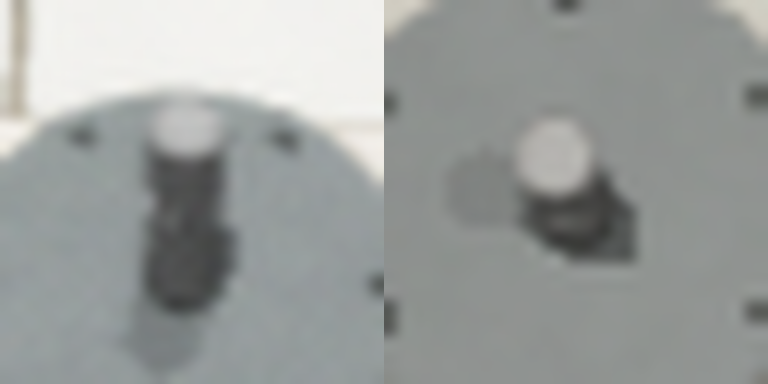

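View pics/m2.png

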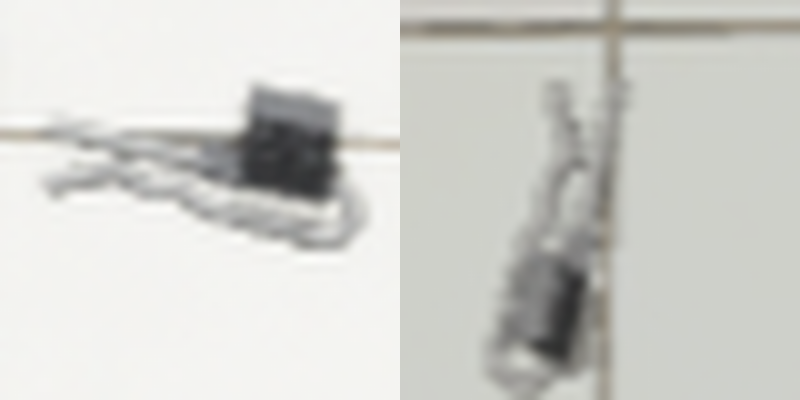

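View pics/m3.png

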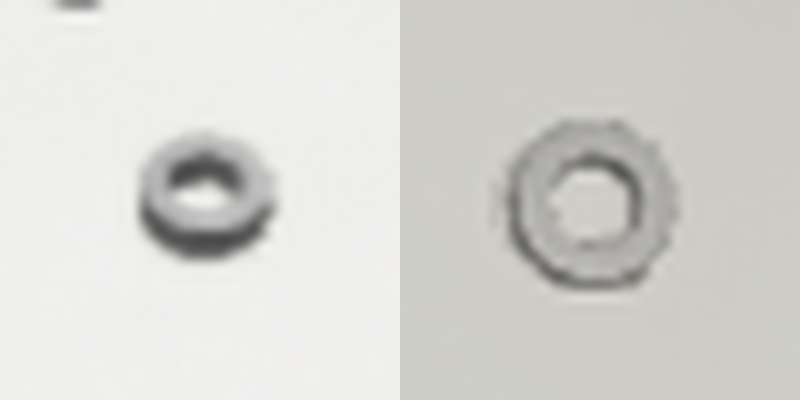

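```bash
python3 - <<'E'
from h import *
P=lambda x,y,z:np.array([x,y,z])/1000
obs=[]
def a(m,s=None,t=None):
    if s: obs.append((P(*m),"side",(310+s[0]/10,280+s[1]/10)))
    if t: obs.append((P(*m),"top",(210+(t[0]-400)/10,200+t[1]/10)))
a((66,0,3),(48,122),(622,80)); a((62,19,3),(48,188),(555,85))
a((12,5,43),(248,115),(531,252)); a((12,-5,43),(252,82),(585,265)); a((-12,-5,43),(342,102),(563,350)); a((-12,5,43),(338,138),(515,338))
def f(v):
    R=np.array([[np.cos(v[2]),-np.sin(v[2]),0],[np.sin(v[2]),np.cos(v[2]),0],[0,0,1]])
    return np.concatenate([proj(c,R@m+[v[0],v[1],0])[0]-np.array(p)-.5*0 for m,c,p in obs])
r=least_squares(f,[.47,.207,-.15],loss="soft_l1"); print("clip",r.x,r.fun.reshape(-1,2).round(1).tolist())
# collar
print("collar top c",tri((322+205/10,152+178/10),(374+(592-400)/10,215+200/10)))
for c,b in(("side",(322+205/10,152+178/10)),("top",(374+192/10,215+20))): print(onplane(c,b,.016))
# hole prediction panel px
ax=np.array([.5103,.0226]); zt=.0905
for y in (-.3,-.15,0,.15,.3):
    d=np.array([np.cos(y),np.sin(y)])*.009
    e1=np.r_[ax+d,zt-.028]; e2=np.r_[ax-d,zt-.028]
    print(y,"side +x end",((proj("side",e1)[0]-[310,210])*12).round(0),"top -x end",((proj("top",e2)[0]-[280,198])*12+[384,0]).round(0))
for nm,c,o,off in(("side","side",(310,210),0),("top","top",(280,198),384)):
    print(nm,[((proj(c,np.r_[ax,z])[0]-o)*12+[off,0]).round(0).tolist() for z in (zt,zt-.028,.03)])
E
```

```text
clip [ 0.47098479  0.20882798 -0.20901329] [[-0.8, -0.3], [-0.1, 1.3], [-1.0, -0.3], [-0.5, 0.9], [-0.8, -0.9], [-0.3, 0.6], [-0.4, -1.0], [-2.0, 0.1], [-0.3, -1.1], [-1.9, 0.5], [-0.6, -1.3], [-0.8, 0.9]]
collar top c (array([ 0.45591117, -0.23632695,  0.01821858]), np.float64(0.7542215478053436))
[ 0.45334692 -0.23732272  0.016     ]
[ 0.45792825 -0.23712246  0.016     ]
-0.3 side +x end [137. 186.] top -x end [546. 227.]
-0.15 side +x end [136. 191.] top -x end [552. 228.]
0 side +x end [135. 195.] top -x end [558. 228.]
0.15 side +x end [136. 200.] top -x end [564. 228.]
0.3 side +x end [137. 205.] top -x end [570. 226.]
side [[176.0, 125.0], [174.0, 196.0], [171.0, 276.0]]
top [[551.0, 162.0], [558.0, 187.0], [566.0, 215.0]]
```

Call:
drive_tool --moves '[[[0,0,0],[0.0297,-0.0291,0],1],[[0,0,0],[0.0297,-0.0291,0],1],[[0,0,0],[0.0297,-0.0291,0],1],[[0,0,0],[0.0297,-0.0291,0],1],[[0,0,0],[0.0297,-0.0291,0],1]]'

```text
clock: 2.02
ee_pos: [0.3364, -0.4047, 0.2257]
tool_rot: [[0.921, 0.39, -0.0], [0.39, -0.921, -0.001], [-0.001, 0.001, -1.0]]
force: [1.0, 0.0, 0.1]
gripper_width: 0.0643
```

Call:
drive_tool --moves '[[[0,0,0],[0.0297,-0.0291,0],1],[[0,0,0],[0.0297,-0.0291,0],1],[[0,0,0],[0.0297,-0.0291,0],1],[[0,0,0],[0.0297,-0.0291,0],1],[[0,0,0],[0.0297,-0.0291,0],1]]'

```text
clock: 2.43
ee_pos: [0.415, -0.2116, 0.2262]
tool_rot: [[0.922, 0.387, 0.002], [0.387, -0.922, -0.003], [0.001, 0.004, -1.0]]
force: [0.8, -0.1, -0.0]
gripper_width: 0.0307
```

Call:
drive_tool --moves '[[[0,0,0],[0.0295,-0.0295,0],1],[[0,0,0],[0.0295,-0.0295,0],1],[[0,0,0],[0.0295,-0.0295,0],1],[[0,0,0],[0.0295,-0.0295,0.01],1],[[0,0,0],[0.0295,-0.0295,0.01],1]]'

```text
clock: 2.85
ee_pos: [0.4932, -0.02, 0.2107]
tool_rot: [[0.922, 0.386, 0.012], [0.386, -0.922, -0.007], [0.008, 0.011, -1.0]]
force: [1.2, -0.7, 0.2]
gripper_width: 0.0005
```

Call:
drive_tool --moves '[[[0,0,0],[0.015,-0.015,0.01],1],[[0,0,0],[0.01,-0.01,0.01],1],[[0,0,0.12],[0,0,0.01],1],[[0,0,0.12],[0,0,0.01],1],[[0,0,0.12],[0,0,0],1]]'

```text
clock: 3.27
ee_pos: [0.5088, 0.0232, 0.1686]
tool_rot: [[0.999, 0.036, 0.013], [0.036, -0.999, -0.006], [0.013, 0.006, -1.0]]
force: [-0.1, -0.4, 0.2]
gripper_width: 0.0006
```

Call:
drive_tool --moves '[[[0.006,-0.013,0.036],[0,0,0.01],1],[[0,0,0],[0,0,0.01],1],[[0,0,0],[0,0,0.01],1],[[0,0,0],[0,0,0.003],1],[[0,0,0],[0,0,0.002],1]]'

```text
clock: 3.68
ee_pos: [0.5092, 0.0237, 0.1316]
tool_rot: [[1.0, -0.001, 0.001], [-0.001, -1.0, -0.0], [0.001, 0.0, -1.0]]
force: [0.8, -0.4, -1.1]
gripper_width: 0.0004
```

Call:
drive_tool --moves '[[[0,0,0],[0,0,0.002],1],[[0,0,0],[0,0,0.002],1],[[0,0,0],[0,0,0.002],1],[[0,0,0],[0,0,0.002],1],[[0,0,0],[0,0,0.002],1]]'

```text
clock: 4.1
ee_pos: [0.5097, 0.0233, 0.1215]
tool_rot: [[1.0, -0.001, 0.003], [-0.001, -1.0, -0.0], [0.003, 0.0, -1.0]]
force: [-0.0, -0.5, -0.7]
gripper_width: 0.0006
```

Tip now about 0.0995; keep going gently.

Call:
drive_tool --moves '[[[0,0,0],[0,0,0.0015],1],[[0,0,0],[0,0,0.0015],1],[[0,0,0],[0,0,0.0015],1],[[0,0,0],[0,0,0.0015],1],[[0,0,0],[0,0,0.0015],1]]'

```text
clock: 4.52
ee_pos: [0.5103, 0.0232, 0.114]
tool_rot: [[1.0, -0.0, 0.004], [-0.0, -1.0, -0.001], [0.004, 0.001, -1.0]]
force: [-1.4, 1.0, 13.3]
gripper_width: 0.0004
```

Call:
drive_tool --moves '[[[0,-0.003,0],[0,0,0.001],1],[[0,0,0],[0,0,0.001],1],[[0,0,0],[0,0,0.001],1],[[0,0,0],[0,0,0.001],1],[[0,0,0],[0,0,0.001],1]]'

```text
clock: 4.93
ee_pos: [0.5108, 0.0232, 0.1141]
tool_rot: [[1.0, 0.001, -0.002], [0.001, -1.0, -0.001], [-0.002, 0.001, -1.0]]
force: [-3.4, -0.2, 7.6]
gripper_width: 0.0006
```

Call:
drive_tool --moves '[[[0,0,0],[0,0,-0.012],0.3],[[0,0,0],[0,0,0],0.3],[[0,0,0],[0,0,0],0.3],[[0,0,0],[0,0,0],0.3],[[0,0,0],[0,0,0],0.3]]'

```text
clock: 5.35
ee_pos: [0.5106, 0.0232, 0.1255]
tool_rot: [[1.0, 0.001, -0.002], [0.001, -1.0, -0.001], [-0.002, 0.001, -1.0]]
force: [0.2, -0.8, 0.3]
gripper_width: 0.0302
```

Call:
drive_tool --moves '[[[0,0,0],[0,0,0.007],0.3],[[0,0,0],[0,0,0.007],0.3],[[0,0,0],[0,0,0.007],0.3],[[0,0,0],[0,0,0.007],0.5],[[0,0,0],[0,0,0],0.57]]'

```text
clock: 5.77
ee_pos: [0.509, 0.0234, 0.0925]
tool_rot: [[1.0, 0.001, -0.006], [0.001, -1.0, -0.0], [-0.006, 0.0, -1.0]]
force: [0.4, -0.2, 0.3]
gripper_width: 0.023
```

Call:
drive_tool --moves '[[[0,0,0],[0,0,0],0.64],[[0,0,0],[0,0,0],0.64],[[0,0,0],[0,0,0],0.64],[[0,0,0],[0,0,0],0.64],[[0,0,0],[0,0,0],0.64]]'

```text
clock: 6.18
ee_pos: [0.5085, 0.0236, 0.0915]
tool_rot: [[1.0, 0.001, -0.008], [0.001, -1.0, 0.0], [-0.008, -0.0, -1.0]]
force: [-0.5, 0.2, -1.5]
gripper_width: 0.0171
```

Call:
drive_tool --moves '[[[0,0,0],[0,0,0],0.72],[[0,0,0],[0,0,0],0.72],[[0,0,0],[0,0,0],0.72],[[0,0,0],[0,0,0],0.72],[[0,0,0],[0,0,0],0.72]]'

```text
clock: 6.6
ee_pos: [0.5085, 0.0236, 0.0915]
tool_rot: [[1.0, 0.001, -0.007], [0.001, -1.0, -0.0], [-0.007, 0.0, -1.0]]
force: [-0.4, 0.0, -1.8]
gripper_width: 0.0176
```

```bash
python3 - <<'E'
from h import *
s=read_state(); print(s["force"].round(2) if hasattr(s["force"],"round") else s["force"],s["moment"],s["gripper_width"],s["ee_pos"])
a=optics.camera("side")[160:260,270:370]; b=optics.camera("top")[160:260,245:345]
cv2.imwrite("pics/g1.png",cv2.resize(np.hstack([a,b]),None,fx=4,fy=4,interpolation=cv2.INTER_CUBIC)[:,:,::-1])
E
```

```text
[-0.39  0.02 -1.78] [ 0.04120362 -0.00844287 -0.02546448] 0.01756738023034491 [0.50849073 0.02355696 0.09151354]
```

View pics/g1.png

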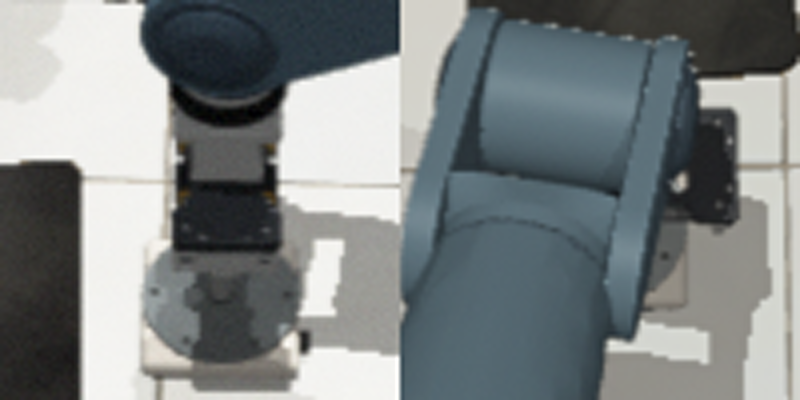

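Call:
drive_tool --moves '[[[0,0,0],[0,0,0],0.2],[[0,0,0],[0,0,0],0.2],[[0,0.007,-0.12],[0,0,0],0.2],[[0,0,-0.12],[0,0,0],0.2],[[0,0,-0.12],[0,0,0],0.2]]'

```text
clock: 7.12
ee_pos: [0.5094, 0.0233, 0.0926]
tool_rot: [[0.931, 0.365, 0.002], [0.365, -0.931, -0.0], [0.002, 0.001, -1.0]]
force: [-0.6, 0.7, 0.3]
gripper_width: 0.0375
```

Call:
drive_tool --moves '[[[0,0,-0.12],[0,0,0],0.2],[[0,0,-0.12],[0,0,0],0.2],[[0,0,-0.12],[0,0,0],0.2],[[0,0,-0.12],[0,0,0],0.2],[[0,0,-0.12],[0,0,0],0.2]]'

```text
clock: 7.53
ee_pos: [0.5105, 0.023, 0.094]
tool_rot: [[0.541, 0.841, 0.004], [0.841, -0.541, -0.001], [0.002, 0.004, -1.0]]
force: [0.4, 0.4, -0.7]
gripper_width: 0.0376
```

Call:
drive_tool --moves '[[[0,0,-0.12],[0,0,0],0.2],[[0,0,-0.12],[0,0,0],0.2],[[0,0,-0.12],[0,0,0],0.2],[[0,0,-0.12],[0,0,0],0.3],[[0,0,-0.12],[0,0,0],0.5]]'

```text
clock: 7.95
ee_pos: [0.5117, 0.0227, 0.0954]
tool_rot: [[-0.053, 0.999, 0.007], [0.999, 0.053, -0.001], [-0.002, 0.007, -1.0]]
force: [0.0, 0.0, -0.2]
gripper_width: 0.0291
```

Call:
drive_tool --moves '[[[0.007,0.002,0],[0,0,0],0.57],[[0,0,0],[0,0,0],0.64],[[0,0,0],[0,0,0],0.68],[[0,0,0],[0,0,0],0.72],[[0,0,0],[0,0,0],0.72]]'

```text
clock: 8.37
ee_pos: [0.5103, 0.0226, 0.0956]
tool_rot: [[-0.046, 0.999, -0.006], [0.999, 0.046, -0.0], [0.0, -0.006, -1.0]]
force: [-1.3, 0.5, 0.8]
gripper_width: 0.0173
```

Call:
drive_tool --moves '[[[0,0,0],[0,0,0],0.72],[[0,0,0],[0,0,0],0.72],[[0,0,0],[0,0,0],0.72],[[0,0,0],[0,0,0],0.72],[[0,0,0],[0,0,0],0.72]]'

```text
clock: 8.78
ee_pos: [0.5103, 0.0226, 0.0957]
tool_rot: [[-0.044, 0.999, -0.006], [0.999, 0.044, -0.0], [0.0, -0.006, -1.0]]
force: [-1.6, -0.5, 1.2]
gripper_width: 0.0173
```

Call:
drive_tool --moves '[[[0,0,0],[0,0,0],0.2],[[0,0,0],[0,0,-0.01],0.0],[[0,0,0],[0,0,-0.03],-0.4],[[-0.006,0,0],[-0.02,-0.004,-0.03],-0.4],[[0,0,0],[-0.04,-0.009,0],-0.4]]'

```text
clock: 9.2
ee_pos: [0.5005, -0.035, 0.1684]
tool_rot: [[-0.051, 0.999, -0.0], [0.999, 0.051, 0.002], [0.002, -0.0, -1.0]]
force: [1.5, -0.8, 0.2]
gripper_width: 0.0467
```

Call:
drive_tool --moves '[[[0,0,0],[-0.04,-0.008,0],-0.4],[[0,0,0],[-0.04,-0.008,0],-0.4],[[0,0,0],[-0.04,-0.008,0.01],-0.4],[[0,0,0],[-0.04,-0.008,0.01],-0.4],[[0,0,0],[-0.03,-0.006,0.02],-0.4]]'

```text
clock: 9.62
ee_pos: [0.4786, -0.2351, 0.1426]
tool_rot: [[-0.055, 0.998, 0.025], [0.998, 0.055, -0.012], [-0.014, 0.024, -1.0]]
force: [1.2, 0.4, 0.5]
gripper_width: 0.0654
```

Call:
drive_tool --moves '[[[0.024,0.014,0],[0,-0.0227,0.01],-0.4],[[0,0,0],[0,0,0.02],-0.4],[[0,0,0],[0,0,0.02],-0.4],[[0,0,0],[0,0,0.015],-0.4],[[0,0,0],[0,0,0],-0.4]]'

```text
clock: 10.03
ee_pos: [0.4553, -0.2465, 0.0772]
tool_rot: [[-0.042, 0.999, 0.004], [0.999, 0.043, -0.004], [-0.005, 0.004, -1.0]]
force: [0.0, 0.1, 0.1]
gripper_width: 0.0659
```

Call:
drive_tool --moves '[[[0.004,0.005,0],[0.0102,0,0],-0.4],[[0,0,0],[0,0,0.01],-0.4],[[0,0,0],[0,0,0.01],-0.4],[[0,0,0],[0,0,0.008],-0.4],[[0,0,0],[0,0,0],-0.4]]'

```text
clock: 10.45
ee_pos: [0.4578, -0.2365, 0.0514]
tool_rot: [[-0.044, 0.999, 0.006], [0.999, 0.044, -0.004], [-0.004, 0.006, -1.0]]
force: [-0.6, 0.5, -0.5]
gripper_width: 0.0658
```

```bash
python3 - <<'E'
from h import *
print(read_state()["ee_pos"])
a=optics.camera("side")[120:220,290:390]; b=optics.camera("top")[185:285,345:445]
cv2.imwrite("pics/g2.png",cv2.resize(np.hstack([a,b]),None,fx=4,fy=4,interpolation=cv2.INTER_CUBIC)[:,:,::-1])
E
```

```text
[ 0.45776107 -0.23645483  0.0513507 ]
```

View pics/g2.png

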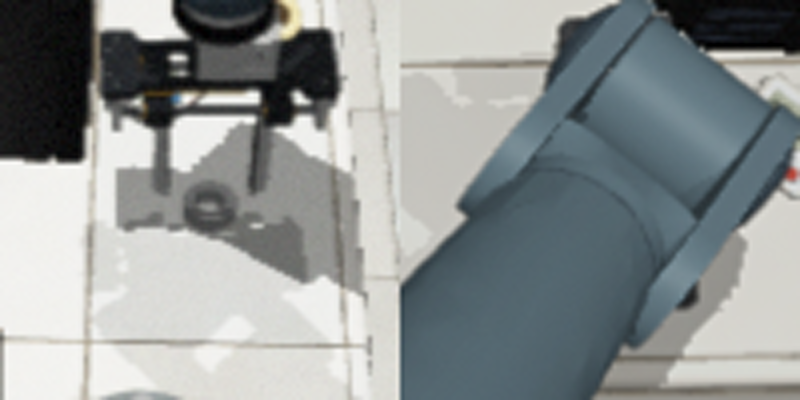

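Call:
drive_tool --moves '[[[0.006,0.004,0],[0,-0.002,0.01],-0.4],[[0,0,0],[0,0,0.009],-0.4],[[0,0,0],[0,0,0.004],-0.3],[[0,0,0],[0,0,0.001],-0.2],[[0,0,0],[0,0,0],-0.1]]'

```text
clock: 10.97
ee_pos: [0.4569, -0.2379, 0.0268]
tool_rot: [[-0.043, 0.999, 0.002], [0.999, 0.043, -0.002], [-0.002, 0.002, -1.0]]
force: [0.2, -0.8, -0.1]
gripper_width: 0.0533
```

Call:
drive_tool --moves '[[[0,0,0],[0,0,0],0.0],[[0,0,0],[0,0,0],0.1],[[0,0,0],[0,0,0],0.2],[[0,0,0],[0,0,0],0.2],[[0,0,0],[0,0,0],0.2]]'

```text
clock: 11.38
ee_pos: [0.4569, -0.238, 0.0269]
tool_rot: [[-0.043, 0.999, 0.002], [0.999, 0.043, -0.002], [-0.002, 0.002, -1.0]]
force: [0.6, -0.3, -1.0]
gripper_width: 0.0426
```

Call:
drive_tool --moves '[[[0,0,0],[0,0,-0.015],0.3],[[0,0,0],[0,0,-0.03],0.3],[[0,0,0],[0,0,-0.035],0.3],[[0,0,0],[0.02,0.005,-0.03],0.3],[[0,0,0],[0.038,0.009,-0.01],0.3]]'

```text
clock: 11.8
ee_pos: [0.4658, -0.1805, 0.1486]
tool_rot: [[-0.035, 0.999, -0.004], [0.999, 0.036, 0.003], [0.003, -0.004, -1.0]]
force: [0.9, 0.1, -0.6]
gripper_width: 0.0424
```

Call:
drive_tool --moves '[[[0,0,0],[0.038,0.009,0],0.3],[[0,0,0],[0.038,0.009,0],0.3],[[0,0,0],[0.038,0.009,0],0.3],[[0,0,0],[0.038,0.009,0],0.3],[[0,0,0],[0.02,0.005,0],0.3]]'

```text
clock: 12.22
ee_pos: [0.505, -0.0009, 0.1565]
tool_rot: [[-0.031, 0.999, 0.01], [1.0, 0.031, -0.003], [-0.003, 0.01, -1.0]]
force: [-0.6, -0.7, -1.3]
gripper_width: 0.0429
```

Call:
drive_tool --moves '[[[0.01,0.003,0],[0.013,0.003,0],0.3],[[0,0,0],[0.002,0.001,0],0.3],[[0,0,0],[0,0,0],0.3],[[0,0,0],[0,0,0],0.3],[[0,0,0],[0,0,0],0.3]]'

```text
clock: 12.63
ee_pos: [0.5084, 0.0187, 0.1569]
tool_rot: [[-0.039, 0.999, 0.001], [0.999, 0.039, -0.0], [-0.0, 0.001, -1.0]]
force: [-0.1, -0.1, -1.0]
gripper_width: 0.0428
```

```bash
python3 - <<'E'
from h import *
print(read_state()["ee_pos"])
a=optics.camera("side")[160:260,270:370]
cv2.imwrite("pics/g3.png",cv2.resize(a,None,fx=6,fy=6,interpolation=cv2.INTER_CUBIC)[:,:,::-1])
E
```

```text
[0.50844434 0.0186797  0.15693803]
```

View pics/g3.png

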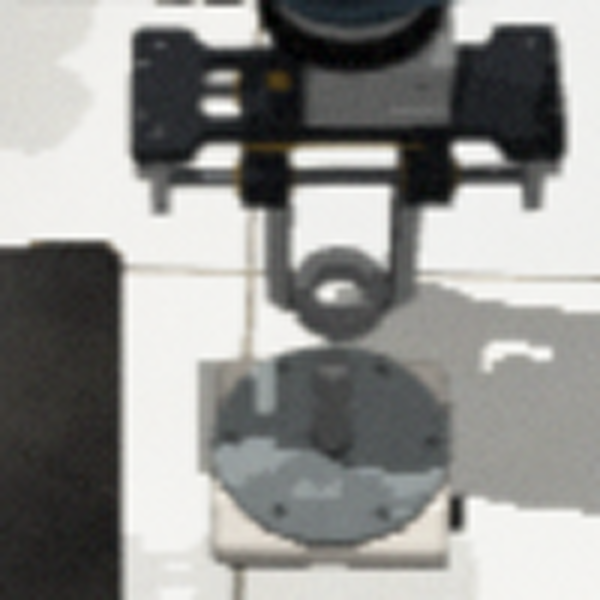

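```bash
python3 - <<'E'
from h import *
print("spindle bias obs-pred side",np.array([325.4,220.7])-proj("side",[.5103,.0236,.092])[0],"top",np.array([294.1,210.9])-proj("top",[.5103,.0236,.092])[0])
t=np.linspace(0,6.28,100)
for dy in (-.002,0,.001,.002,.003):
    ring=lambda z:np.c_[.5084+.022*np.cos(t),.0187+dy+.022*np.sin(t),0*t+z]
    p=np.r_[proj("side",ring(.1300)),proj("side",ring(.146))]; print(dy,p.min(0),p.max(0))
E
```

```text
spindle bias obs-pred side [0.71515792 0.32476164] top [ 0.64044227 -0.51703418]
-0.002 [317.52136895 199.85763477] [334.05995019 216.46983773]
0 [317.50782595 200.43419252] [334.06328498 217.07063419]
0.001 [317.50104404 200.72291101] [334.06495546 217.37149791]
0.002 [317.49425518 201.01192319] [334.066628   217.67267263]
0.003 [317.48745935 201.30122953] [334.06830261 217.97415886]
```

Call:
drive_tool --moves '[[[0,0,0],[0.0044,0.002,0.005],0.3],[[0,0,0],[0,0,0.01],0.3],[[0,0,0],[0,0,0.01],0.3],[[0,0,0],[0,0,0.005],0.3],[[0,0,0],[0,0,0.0],0.3]]'

```text
clock: 13.1
ee_pos: [0.5099, 0.0204, 0.1233]
tool_rot: [[-0.033, 0.999, 0.0], [0.999, 0.033, -0.0], [-0.0, 0.0, -1.0]]
force: [0.0, 0.7, -1.1]
gripper_width: 0.0423
```

Call:
drive_tool --moves '[[[0,0,0],[0.0027,0,0],0.3],[[0,0,0],[0.0005,0,0.002],0.3],[[0,0,0],[0,0,0.002],0.3],[[0,0,0],[0,0,0.002],0.3],[[0,0,0],[0,0,0.002],0.3]]'

```text
clock: 13.52
ee_pos: [0.5097, 0.0239, 0.1141]
tool_rot: [[-0.033, 0.999, -0.001], [0.999, 0.033, -0.0], [-0.0, -0.001, -1.0]]
force: [-1.4, 0.3, -1.3]
gripper_width: 0.0425
```

Call:
drive_tool --moves '[[[0,0,0],[0,0,0.002],0.3],[[0,0,0],[0,0,0.002],0.3],[[0,0,0],[0,0,0.003],0.3],[[0,0,0],[0,0,0.003],0.3],[[0,0,0],[0,0,0.003],0.3]]'

```text
clock: 13.93
ee_pos: [0.5104, 0.0238, 0.1007]
tool_rot: [[-0.033, 0.999, 0.001], [0.999, 0.033, -0.001], [-0.001, 0.001, -1.0]]
force: [0.2, 0.2, -1.5]
gripper_width: 0.0425
```

Call:
drive_tool --moves '[[[0,0,0],[0,0,0.008],0.3],[[0,0,0],[0,0,0.008],0.3],[[0,0,0],[0,0,0.008],0.3],[[0,0,0],[0,0,0.008],0.3],[[0,0,0],[0,0,0.004],0.3]]'

```text
clock: 14.35
ee_pos: [0.5102, 0.0238, 0.0607]
tool_rot: [[-0.033, 0.999, 0.001], [0.999, 0.033, -0.001], [-0.001, 0.001, -1.0]]
force: [-0.3, -0.6, -2.0]
gripper_width: 0.0424
```

Call:
drive_tool --moves '[[[0,0,0],[0,0,0.0015],0.3],[[0,0,0],[0,0,0.0015],0.3],[[0,0,0],[0,0,0.0015],0.3],[[0,0,0],[0,0,0.001],0.3],[[0,0,0],[0,0,0.001],0.3]]'

```text
clock: 14.77
ee_pos: [0.5105, 0.0236, 0.0565]
tool_rot: [[-0.034, 0.999, -0.003], [0.999, 0.034, -0.001], [-0.0, -0.003, -1.0]]
force: [-3.8, 1.0, 5.8]
gripper_width: 0.0425
```

Call:
drive_tool --moves '[[[0,0,0],[0,0,0],0.0],[[0,0,0],[0,0,0],-0.2],[[0,0,0],[0,0,0],-0.3],[[0,0,0],[0,0,0],-0.3],[[0,0,0],[0,0,-0.01],-0.3]]'

```text
clock: 15.18
ee_pos: [0.5102, 0.0238, 0.0658]
tool_rot: [[-0.034, 0.999, -0.004], [0.999, 0.034, -0.0], [-0.0, -0.004, -1.0]]
force: [0.1, 0.8, -0.4]
gripper_width: 0.061
```

Call:
drive_tool --moves '[[[0,0,0],[0,0,-0.025],-0.3],[[0,0,0],[0,0,-0.025],-0.3],[[0,0,0],[0,0,-0.025],-0.3],[[0,0,-0.12],[0.02,-0.003,-0.01],-0.2],[[0,0,-0.12],[0.03,0.0,0],-0.1]]'

```text
clock: 15.6
ee_pos: [0.5033, 0.0712, 0.1583]
tool_rot: [[-0.272, 0.962, -0.002], [0.962, 0.272, -0.001], [-0.0, -0.002, -1.0]]
force: [0.5, 0.6, -0.4]
gripper_width: 0.0532
```

Call:
drive_tool --moves '[[[0,0,-0.12],[0.0245,0.0017,0],0.3],[[0,0,-0.12],[0.0241,0.0046,0],0.3],[[0,0,-0.12],[0.0234,0.0074,0],0.3],[[0,0,-0.12],[0.0223,0.0102,0],0.3],[[0,0,-0.12],[0.0209,0.0128,0],0.3]]'

```text
clock: 16.02
ee_pos: [0.4777, 0.1961, 0.1652]
tool_rot: [[-0.784, 0.621, 0.008], [0.621, 0.784, 0.0], [-0.006, 0.005, -1.0]]
force: [-0.3, 0.0, -0.3]
gripper_width: 0.0327
```

```bash
python3 - <<'E'
from h import *
print(read_state()["ee_pos"])
a=optics.camera("side")[200:310,270:370]; b=optics.camera("top")[150:260,245:345]
cv2.imwrite("pics/g4.png",cv2.resize(np.hstack([a,b]),None,fx=4,fy=4,interpolation=cv2.INTER_CUBIC)[:,:,::-1])
E
```

```text
[0.47773095 0.19611034 0.16518024]
```

View pics/g4.png

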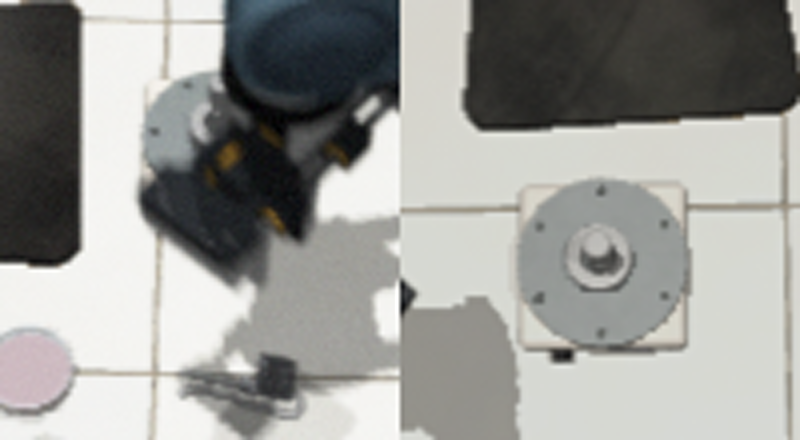

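Call:
drive_tool --moves '[[[0.005,0.006,-0.12],[0.005,0.003,0],0.3],[[0,0,-0.12],[0,0,0.01],0.3],[[0,0,-0.12],[0,0,0.01],0.3],[[0,0,-0.1],[0,0,0.01],0.3],[[0,0,0],[0,0,0],0.3]]'

```text
clock: 16.53
ee_pos: [0.4766, 0.2018, 0.1374]
tool_rot: [[-0.981, 0.196, 0.004], [0.196, 0.981, -0.001], [-0.005, 0.0, -1.0]]
force: [-0.6, 0.3, 0.0]
gripper_width: 0.033
```

Call:
drive_tool --moves '[[[0,0.005,-0.012],[0.007,0.0063,0.01],0.3],[[0,0,0],[0,0,0.02],0.3],[[0,0,0],[0,0,0.02],0.3],[[0,0,0],[0,0,0.01],0.3],[[0,0,0],[0,0,0],0.3]]'

```text
clock: 16.95
ee_pos: [0.4724, 0.2093, 0.0775]
tool_rot: [[-0.98, 0.2, 0.004], [0.2, 0.98, 0.002], [-0.003, 0.002, -1.0]]
force: [-0.2, -0.7, -1.1]
gripper_width: 0.0326
```

```bash
python3 - <<'E'
from h import *
print(read_state()["ee_pos"])
a=optics.camera("side")[220:320,290:390]; b=optics.camera("top")[180:280,180:280]
cv2.imwrite("pics/g5.png",cv2.resize(np.hstack([a,b]),None,fx=4,fy=4,interpolation=cv2.INTER_CUBIC)[:,:,::-1])
E
```

```text
[0.47243643 0.20932093 0.0774684 ]
```

View pics/g5.png

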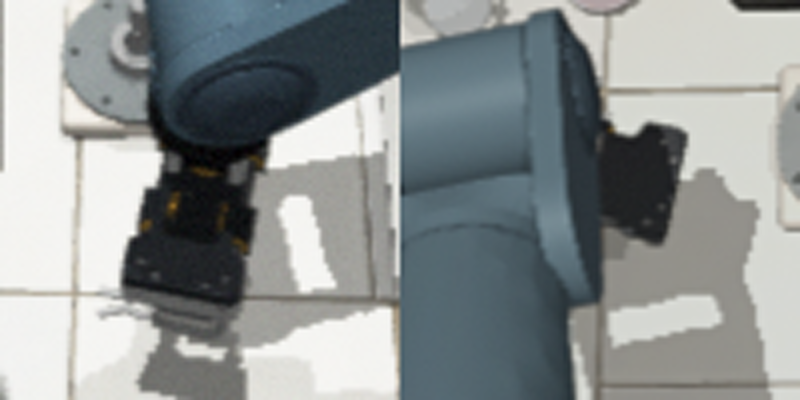

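Call:
drive_tool --moves '[[[0,0.003,-0.005],[0.0014,0,0.005],0.3],[[0,0,0],[0,0,0.005],0.3],[[0,0,0],[0,0,0.004],0.3],[[0,0,0],[0,0,0.003],0.3],[[0,0,0],[0,0,0.003],0.3]]'

```text
clock: 17.47
ee_pos: [0.4757, 0.2108, 0.0622]
tool_rot: [[-0.981, 0.195, 0.012], [0.195, 0.981, 0.005], [-0.011, 0.007, -1.0]]
force: [-0.0, -0.4, -0.8]
gripper_width: 0.0328
```

Call:
drive_tool --moves '[[[0,0,0],[0,0,0.005],0.3],[[0,0,0],[0,0,0.005],0.3],[[0,0,0],[0,0,0.005],0.3],[[0,0,0],[0,0,0.005],0.3],[[0,0,0],[0,0,0.002],0.4]]'

```text
clock: 17.88
ee_pos: [0.476, 0.2109, 0.0378]
tool_rot: [[-0.981, 0.195, 0.012], [0.195, 0.981, 0.005], [-0.011, 0.007, -1.0]]
force: [-0.5, 0.0, -0.3]
gripper_width: 0.0294
```

Call:
drive_tool --moves '[[[0.007,0.011,-0.01],[0.004,-0.0005,0.0015],0.4],[[0,0,0],[0,0,0.001],0.4],[[0,0,0],[0,0,0],0.5],[[0,0,0],[0,0,0],0.6],[[0,0,0],[0,0,0],0.7]]'

```text
clock: 18.3
ee_pos: [0.471, 0.2111, 0.0341]
tool_rot: [[-0.983, 0.184, -0.003], [0.184, 0.983, -0.001], [0.003, -0.002, -1.0]]
force: [0.6, 0.1, -0.3]
gripper_width: 0.0162
```

Call:
drive_tool --moves '[[[0,0,0],[0,0,0],0.8],[[0,0,0],[0,0,0],0.9],[[0,0,0],[0,0,0],0.95],[[0,0,0],[0,0,0],0.95],[[0,0,0],[0,0,0],0.95]]'

```text
clock: 18.72
ee_pos: [0.4714, 0.2112, 0.0346]
tool_rot: [[-0.983, 0.184, -0.002], [0.184, 0.983, -0.001], [0.002, -0.001, -1.0]]
force: [1.1, 0.2, -0.9]
gripper_width: 0.0099
```

Call:
drive_tool --moves '[[[0,0,0],[0,0,-0.01],0.95],[[0,0,0],[0,0,-0.025],0.95],[[0,0,0],[0.01,-0.012,-0.03],0.95],[[0,0,0],[0.012,-0.015,-0.03],0.95],[[0,0,0],[0.015,-0.02,-0.01],0.95]]'

```text
clock: 19.13
ee_pos: [0.4253, 0.1717, 0.1434]
tool_rot: [[-0.983, 0.182, -0.008], [0.182, 0.983, -0.002], [0.008, -0.004, -1.0]]
force: [1.4, -0.6, 0.7]
gripper_width: 0.0098
```

```bash
python3 - <<'E'
from h import *
print(read_state()["ee_pos"],read_state()["gripper_width"])
a=optics.camera("side")[200:320,270:390]; 
cv2.imwrite("pics/g6.png",cv2.resize(a,None,fx=5,fy=5,interpolation=cv2.INTER_CUBIC)[:,:,::-1])
E
```

```text
[0.42529828 0.17166899 0.14344732] 0.009784559045334582
```

View pics/g6.png

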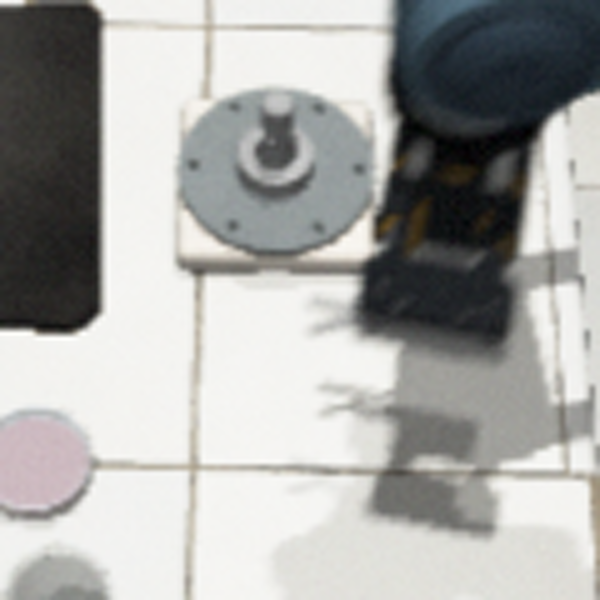

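```bash
python3 - <<'E'
from h import *
S=np.mean([optics.camera("side") for _ in range(3)],0);T=np.mean([optics.camera("top") for _ in range(3)],0)
big=lambda I,x,y,w,f:cv2.resize(np.clip((I[y:y+w,x:x+w]-20)*1.8,0,255).astype(np.uint8),None,fx=f,fy=f,interpolation=cv2.INTER_CUBIC)
cv2.imwrite("pics/m4.png",np.hstack([big(S,316,214,20,19),big(T,285,203,20,19)])[:,:,::-1])
print(S[218:238,318:334].mean(2).round().astype(int)); print(T[205:223,286:304].mean(2).round().astype(int))
print(read_state()["ee_pos"])
E
```

```text
[[204 186 173 167 162 170 182 185 183 176 171 179 190 203 227 236]
 [162 159 157 156 161 178 192 193 193 187 169 159 159 161 165 171]
 [155 159 156 154 160 182 193 195 194 187 168 156 155 156 148 142]
 [145 155 154 146 139 172 189 192 191 181 154 144 156 153 130 106]
 [155 157 155 141 118 136 161 170 164 144 132 150 156 156 149 131]
 [157 158 154 142 107  88  93 107 101  84 109 152 155 157 157 156]
 [157 157 157 146 108  82  81  81  79  76 107 154 158 157 158 159]
 [155 162 165 162 127  85  81  81  78  79 115 163 160 155 157 158]
 [160 173 184 184 161  94  82  80  79  85 127 173 174 162 158 155]
 [169 182 187 181 147  95  91  79  76  82 104 149 183 175 159 157]
 [180 187 182 147  94  97 111  79  76  77  93 141 187 184 166 157]
 [186 191 169 102  76  78  75  74  76  69  80 135 187 192 179 159]
 [186 188 164  90  75  80  78  78  76  70  81 136 192 192 179 159]
 [184 189 173 117  85  79  80  78  74  69  92 150 195 195 178 159]
 [164 190 181 146  95  83  81  81  82  89 139 195 197 184 151 156]
 [141 185 185 157 127 102  98  96 109 146 184 198 194 167 120 152]
 [103 144 180 178 157 154 15
[... 926 characters left out ...]
164 151  98  96  95 100 109  93  78  71  63  92 123 169 140 105]
 [146 173 171 162 107  98  78  70  75  73  72  72  72  98 116 170 140 105]
 [132 173 184 179 136 100  80  78  93  91  83  77  83 104 127 171 124 104]
 [135 160 182 183 178 141 106  77  71  72  81  84 101 127 174 164 112 140]
 [137 147 178 184 184 179 167 128 105 106 135 124 130 176 183 133 103 144]
 [136 124 133 175 186 185 185 184 183 181 184 184 188 186 147 101 138 151]
 [147 146 126 134 176 188 190 191 188 188 189 190 187 147  98 100 143 152]
 [149 150 138 123 102 129 170 187 187 188 173 140 104  86  99 141 152 152]
 [150 151 151 147 103  86  95 101 101 102  97  93  92 102 141 152 152 152]]
[0.42279459 0.17153346 0.13779011]
```

View pics/m4.png

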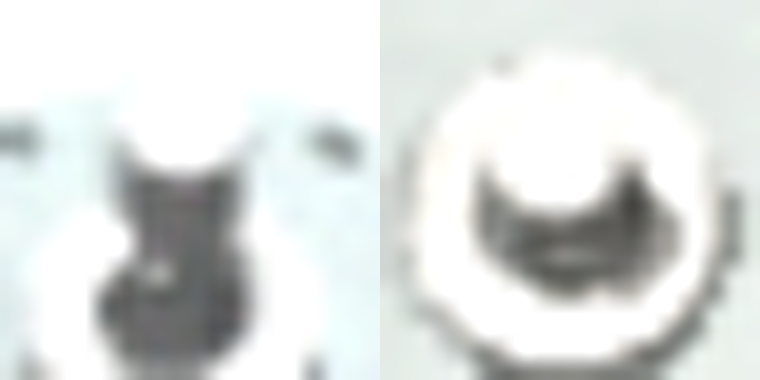

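```bash
python3 - <<'E'
from h import *
ax=np.array([.5103,.0236])
for y in (-.1,0,.1,.2,.3):
    d=np.array([np.cos(y),np.sin(y)]);n=np.array([-d[1],d[0]])
    out=[]
    for r in (.0088,.004):
        out.append(proj("top",np.r_[ax-d*r,.060])[0]+[.64,-.52])
    # side visible: lower wall near +y edge
    for r,l in ((.0085,.002),(.007,.0035)): out.append(proj("side",np.r_[ax+d*r+n*l,.0605])[0]+[.71,.32])
    print(y,np.round(out,1).tolist())
E
```

```text
-0.1 [[294.5, 216.6], [294.6, 214.8], [322.1, 227.6], [322.6, 228.1]]
0 [[294.8, 216.6], [294.8, 214.8], [322.1, 227.9], [322.7, 228.3]]
0.1 [[295.1, 216.6], [294.9, 214.8], [322.2, 228.1], [322.8, 228.5]]
0.2 [[295.5, 216.5], [295.1, 214.7], [322.3, 228.4], [323.0, 228.7]]
0.3 [[295.8, 216.4], [295.3, 214.7], [322.5, 228.6], [323.1, 228.9]]
```

Call:
drive_tool --moves '[[[0,0,0],[-0.006,-0.03,0],0.95],[[0,0,0],[-0.008,-0.036,0],0.95],[[0,0,0],[-0.008,-0.036,0],0.95],[[0,0,0],[-0.005,-0.028,0],0.95],[[0,0,0],[-0.002,-0.012,0],0.95]]'

```text
clock: 19.9
ee_pos: [0.4257, 0.0257, 0.1344]
tool_rot: [[-0.985, 0.171, -0.026], [0.171, 0.985, -0.002], [0.025, -0.006, -1.0]]
force: [0.6, 0.4, -0.0]
gripper_width: 0.01
```

Call:
drive_tool --moves '[[[0.004,0.008,-0.11],[0,0,-0.002],0.95],[[0,0,-0.11],[0,0,0],0.95],[[0,0,-0.11],[0,0,0],0.95],[[0,0,0],[0,0,0],0.95],[[0,0,0],[0,0,0],0.95]]'

```text
clock: 20.32
ee_pos: [0.4258, 0.0228, 0.1323]
tool_rot: [[-0.986, -0.163, -0.044], [-0.163, 0.987, -0.003], [0.044, 0.004, -0.999]]
force: [-0.1, -0.1, -0.9]
gripper_width: 0.0099
```

Call:
drive_tool --moves '[[[0.004,-0.022,0],[0.0015,-0.007,0],0.95],[[0,-0.022,0],[0,-0.006,0],0.95],[[0,0,0],[0,0,0],0.95],[[0,0,0],[0,0,0.005],0.95],[[0,0,0],[0,0,0.005],0.95]]'

```text
clock: 20.73
ee_pos: [0.4269, 0.0088, 0.1214]
tool_rot: [[-0.987, -0.158, 0.004], [-0.158, 0.987, 0.0], [-0.004, -0.0, -1.0]]
force: [-0.1, 0.2, 0.2]
gripper_width: 0.0096
```

Call:
drive_tool --moves '[[[0,0.004,0],[0,0,0.007],0.95],[[0,0,0],[0,0,0.007],0.95],[[0,0,0],[0,0,0.007],0.95],[[0,0,0],[0,0,0.004],0.95],[[0,0,0],[0,0,0],0.95]]'

```text
clock: 21.15
ee_pos: [0.4255, 0.0093, 0.0918]
tool_rot: [[-0.988, -0.157, -0.004], [-0.157, 0.988, 0.001], [0.003, 0.001, -1.0]]
force: [0.5, -0.4, -1.7]
gripper_width: 0.0097
```

```bash
cat > st.py <<'E'
from h import *
s=read_state();R=np.array(s["tool_rot"]);p=np.array(s["ee_pos"])
yaw=np.arctan2(-R[1,0],-R[0,0]); d=np.array([np.cos(yaw),np.sin(yaw)]); r=np.array([.5103,.0236])-p[:2]
t=-R[2]
print("clock",round(s["clock"],2),"pos",p.round(4),"clip yaw",yaw.round(4),"along",(r@d).round(4),"lateral: spindle at clip y",(r@[-d[1],d[0]]).round(4),"z err to .0956",(p[2]-.0956).round(4),"fix tilt",[-t[1].round(4),t[0].round(4)],"F clip xyz",[np.round(np.dot(s["force"][:2],d),1),np.round(np.dot(s["force"][:2],[-d[1],d[0]]),1),np.round(s["force"][2],1)],"w",round(s["gripper_width"],4))
E
python3 - <<'E'
import st
from h import *
a=optics.camera("side")[200:260,290:370]; b=optics.camera("top")[180:240,260:340]
cv2.imwrite("pics/g7.png",cv2.resize(np.hstack([a,b]),None,fx=5,fy=5,interpolation=cv2.INTER_CUBIC)[:,:,::-1])
E
```

```text
clock 21.15 pos [0.4255 0.0093 0.0918] clip yaw 0.1581 along 0.086 lateral: spindle at clip y 0.0008 z err to .0956 -0.0038 fix tilt [np.float64(0.0011), np.float64(-0.0034)] F clip xyz [np.float64(0.5), np.float64(-0.4), np.float64(-1.7)] w 0.0097
```

View pics/g7.png

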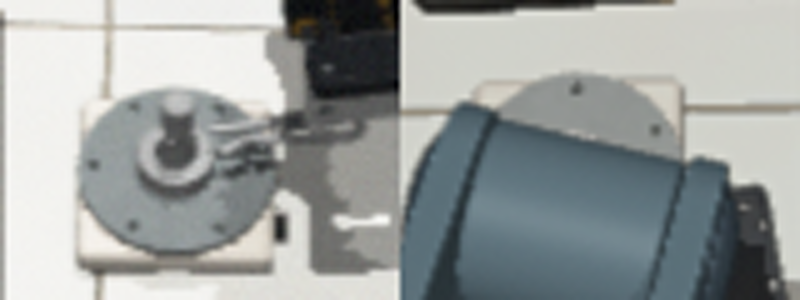

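Call:
drive_tool --moves '[[[0.001,-0.003,0],[0,0.0008,-0.0035],0.95],[[0,0,0],[0,0,0],0.95],[[0,0,0],[0,0,0],0.95],[[0,0,0],[0,0,0],0.95],[[0,0,0],[0,0,0],0.95]]'

```text
clock: 21.67
ee_pos: [0.4272, 0.0099, 0.0981]
tool_rot: [[-0.987, -0.158, 0.005], [-0.158, 0.987, -0.001], [-0.004, -0.002, -1.0]]
force: [-0.4, 0.3, -0.0]
gripper_width: 0.0097
```

```bash
python3 st.py
```

```text
clock 21.67 pos [0.4272 0.0099 0.0981] clip yaw 0.1584 along 0.0842 lateral: spindle at clip y 0.0004 z err to .0956 0.0025 fix tilt [np.float64(-0.0018), np.float64(0.0043)] F clip xyz [np.float64(-0.3), np.float64(0.4), np.float64(-0.0)] w 0.0097
```

Call:
drive_tool --moves '[[[-0.001,0.003,0],[0,0.0003,0.0015],0.95],[[0,0,0],[0,0,0],0.95],[[0,0,0],[0,0,0],0.95],[[0,0,0],[0,0,0],0.95],[[0,0,0],[0,0,0],0.95]]'

```text
clock: 22.08
ee_pos: [0.4274, 0.0101, 0.0967]
tool_rot: [[-0.987, -0.158, 0.002], [-0.158, 0.987, -0.001], [-0.002, -0.001, -1.0]]
force: [0.1, -0.8, -0.5]
gripper_width: 0.0094
```

```bash
python3 st.py
```

```text
clock 22.08 pos [0.4274 0.0101 0.0967] clip yaw 0.1583 along 0.084 lateral: spindle at clip y 0.0002 z err to .0956 0.0011 fix tilt [np.float64(-0.001), np.float64(0.0016)] F clip xyz [np.float64(0.0), np.float64(-0.8), np.float64(-0.5)] w 0.0094
```

Call:
drive_tool --moves '[[[-0.001,0.001,0],[-0.0015,0.0002,0.0011],0.95],[[0,0,0],[-0.0015,0,0],0.95],[[0,0,0],[-0.0015,0,0],0.95],[[0,0,0],[-0.001,0,0],0.95],[[0,0,0],[0,0,0],0.95]]'

```text
clock: 22.5
ee_pos: [0.4334, 0.0113, 0.0954]
tool_rot: [[-0.988, -0.158, 0.0], [-0.158, 0.988, 0.0], [-0.0, 0.0, -1.0]]
force: [0.9, 0.9, 0.2]
gripper_width: 0.0099
```

```bash
python3 st.py
```

```text
clock 22.5 pos [0.4334 0.0113 0.0954] clip yaw 0.1582 along 0.0779 lateral: spindle at clip y 0.0 z err to .0956 -0.0002 fix tilt [np.float64(0.0002), np.float64(0.0004)] F clip xyz [np.float64(1.0), np.float64(0.8), np.float64(0.2)] w 0.0099
```

Call:
drive_tool --moves '[[[0,0,0],[-0.0012,0,0],0.95],[[0,0,0],[-0.0012,0,0],0.95],[[0,0,0],[-0.0012,0,0],0.95],[[0,0,0],[-0.0012,0,0],0.95],[[0,0,0],[-0.0012,0,0],0.95]]'

```text
clock: 22.92
ee_pos: [0.4398, 0.0124, 0.0954]
tool_rot: [[-0.988, -0.158, 0.0], [-0.158, 0.988, 0.0], [-0.0, 0.0, -1.0]]
force: [-0.1, 0.3, -0.6]
gripper_width: 0.0094
```

```bash
python3 st.py
```

```text
clock 22.92 pos [0.4398 0.0124 0.0954] clip yaw 0.1582 along 0.0714 lateral: spindle at clip y -0.0 z err to .0956 -0.0002 fix tilt [np.float64(0.0002), np.float64(0.0002)] F clip xyz [np.float64(-0.0), np.float64(0.3), np.float64(-0.6)] w 0.0094
```

Call:
drive_tool --moves '[[[0,0,0],[-0.0012,0,0],0.95],[[0,0,0],[-0.0012,0,0],0.95],[[0,0,0],[-0.0012,0,0],0.95],[[0,0,0],[-0.0012,0,0],0.95],[[0,0,0],[-0.0012,0,0],0.95]]'

```text
clock: 23.33
ee_pos: [0.4465, 0.0134, 0.0954]
tool_rot: [[-0.987, -0.158, 0.0], [-0.158, 0.987, 0.0], [-0.0, 0.0, -1.0]]
force: [0.6, -0.3, -0.1]
gripper_width: 0.0098
```

```bash
python3 st.py
```

```text
clock 23.33 pos [0.4465 0.0134 0.0954] clip yaw 0.1583 along 0.0647 lateral: spindle at clip y 0.0 z err to .0956 -0.0002 fix tilt [np.float64(0.0002), np.float64(0.0004)] F clip xyz [np.float64(0.5), np.float64(-0.4), np.float64(-0.1)] w 0.0098
```

Call:
drive_tool --moves '[[[0,0,0],[-0.0014,0,0],0.95],[[0,0,0],[-0.0014,0,0],0.95],[[0,0,0],[-0.0014,0,0],0.95],[[0,0,0],[-0.0014,0,0],0.95],[[0,0,0],[-0.0014,0,0],0.95]]'

```text
clock: 23.75
ee_pos: [0.4541, 0.0146, 0.0954]
tool_rot: [[-0.988, -0.158, 0.0], [-0.158, 0.988, 0.0], [-0.0, 0.0, -1.0]]
force: [-0.1, -0.9, -0.8]
gripper_width: 0.0097
```

```bash
python3 - <<'E'
import st
from h import *
a=optics.camera("side")[200:260,290:370]
cv2.imwrite("pics/g8.png",cv2.resize(a,None,fx=8,fy=8,interpolation=cv2.INTER_CUBIC)[:,:,::-1])
E
```

```text
clock 23.75 pos [0.4541 0.0146 0.0954] clip yaw 0.1583 along 0.0569 lateral: spindle at clip y -0.0 z err to .0956 -0.0002 fix tilt [np.float64(0.0002), np.float64(0.0003)] F clip xyz [np.float64(-0.2), np.float64(-0.8), np.float64(-0.8)] w 0.0097
```

View pics/g8.png

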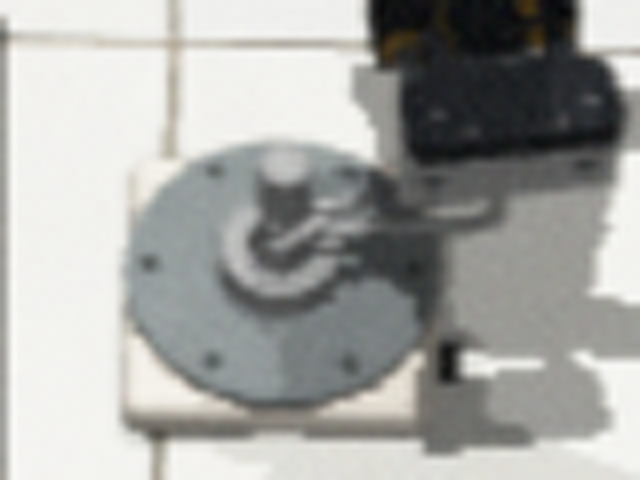

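Call:
drive_tool --moves '[[[0,0,0],[-0.0015,0,0],0.95],[[0,0,0],[-0.0015,0,0],0.95],[[0,0,0],[-0.0015,0,0],0.95],[[0,0,0],[-0.0015,0,0],0.95],[[0,0,0],[-0.0015,0,0],0.95]]'

```text
clock: 24.22
ee_pos: [0.4582, 0.0163, 0.0941]
tool_rot: [[-0.987, -0.159, -0.012], [-0.159, 0.987, 0.001], [0.011, 0.003, -1.0]]
force: [-9.4, -2.2, 7.3]
gripper_width: 0.0096
```

```bash
python3 st.py
```

```text
clock 24.22 pos [0.4582 0.0163 0.0941] clip yaw 0.1596 along 0.0526 lateral: spindle at clip y -0.001 z err to .0956 -0.0015 fix tilt [np.float64(0.0025), np.float64(-0.0115)] F clip xyz [np.float64(-9.7), np.float64(-0.7), np.float64(7.3)] w 0.0096
```

Call:
drive_tool --moves '[[[0.002,-0.011,0],[-0.001,-0.0005,-0.0015],0.95],[[0,-0.003,0],[-0.002,0,-0.0004],0.95],[[0,-0.003,0],[-0.002,0,-0.0004],0.95],[[0,-0.003,0],[-0.002,0,-0.0004],0.95],[[0,-0.003,0],[-0.002,0,-0.0004],0.95]]'

```text
clock: 24.63
ee_pos: [0.459, 0.0165, 0.0945]
tool_rot: [[-0.987, -0.161, -0.014], [-0.161, 0.987, -0.0], [0.014, 0.002, -1.0]]
force: [-10.4, -2.9, 6.9]
gripper_width: 0.0098
```

```bash
python3 st.py
```

```text
clock 24.63 pos [0.459  0.0165 0.0945] clip yaw 0.1618 along 0.0518 lateral: spindle at clip y -0.0013 z err to .0956 -0.0011 fix tilt [np.float64(0.002), np.float64(-0.0138)] F clip xyz [np.float64(-10.8), np.float64(-1.2), np.float64(6.9)] w 0.0098
```

Call:
drive_tool --moves '[[[0.001,-0.02,0],[-0.002,-0.0005,-0.0012],0.95],[[0,-0.018,0],[-0.0022,-0.0003,-0.001],0.95],[[0,-0.015,0],[-0.0024,-0.0003,-0.001],0.95],[[0,-0.015,0],[-0.0025,-0.0003,-0.001],0.95],[[0,-0.015,0],[-0.0025,-0.0003,-0.001],0.95]]'

```text
clock: 25.05
ee_pos: [0.4605, 0.017, 0.0935]
tool_rot: [[-0.986, -0.163, 0.043], [-0.163, 0.987, 0.013], [-0.044, 0.006, -0.999]]
force: [-7.2, -3.2, -2.1]
gripper_width: 0.0098
```

```bash
python3 st.py
```

```text
clock 25.05 pos [0.4605 0.017  0.0935] clip yaw 0.1634 along 0.0502 lateral: spindle at clip y -0.0016 z err to .0956 -0.0021 fix tilt [np.float64(0.0056), np.float64(0.0443)] F clip xyz [np.float64(-7.7), np.float64(-2.0), np.float64(-2.1)] w 0.0098
```

Call:
drive_tool --moves '[[[0.005,0.035,0],[-0.0022,-0.0008,-0.0018],0.95],[[0,-0.004,0],[-0.0026,-0.0005,-0.0005],0.95],[[0,-0.006,0],[-0.0028,-0.0005,-0.0005],0.95],[[0,-0.006,0],[-0.0028,-0.0005,-0.0005],0.95],[[0,-0.006,0],[-0.0028,-0.0005,-0.0005],0.95]]'

```text
clock: 25.47
ee_pos: [0.4678, 0.0179, 0.0939]
tool_rot: [[-0.986, -0.164, 0.015], [-0.163, 0.987, 0.009], [-0.016, 0.007, -1.0]]
force: [-3.8, 0.6, -0.3]
gripper_width: 0.0098
```

```bash
python3 st.py
```

```text
clock 25.47 pos [0.4678 0.0179 0.0939] clip yaw 0.1642 along 0.0429 lateral: spindle at clip y -0.0013 z err to .0956 -0.0017 fix tilt [np.float64(0.0067), np.float64(0.0164)] F clip xyz [np.float64(-3.6), np.float64(1.2), np.float64(-0.3)] w 0.0098
```

Call:
drive_tool --moves '[[[0.006,0.012,0],[-0.001,-0.0008,-0.0012],0.95],[[0,0,0],[-0.0015,-0.0002,-0.0002],0.95],[[0,0,0],[-0.0015,0,0],0.95],[[0,0,0],[-0.0015,0,0],0.95],[[0,0,0],[-0.0015,0,0],0.95]]'

```text
clock: 25.88
ee_pos: [0.4772, 0.0189, 0.096]
tool_rot: [[-0.987, -0.163, 0.009], [-0.163, 0.987, 0.002], [-0.009, 0.001, -1.0]]
force: [-4.1, 1.9, -0.9]
gripper_width: 0.01
```

```bash
python3 st.py
```

```text
clock 25.88 pos [0.4772 0.0189 0.096 ] clip yaw 0.1641 along 0.0334 lateral: spindle at clip y -0.0008 z err to .0956 0.0004 fix tilt [np.float64(0.001), np.float64(0.0089)] F clip xyz [np.float64(-3.7), np.float64(2.5), np.float64(-0.9)] w 0.01
```

Call:
drive_tool --moves '[[[0.001,0.006,0],[-0.0012,-0.0005,0],0.95],[[0,0,0],[-0.0014,0,0],0.95],[[0,0,0],[-0.0014,0,0],0.95],[[0,0,0],[-0.0014,0,0],0.95],[[0,0,0],[-0.0014,0,0],0.95]]'

```text
clock: 26.3
ee_pos: [0.4794, 0.0197, 0.0954]
tool_rot: [[-0.986, -0.165, -0.015], [-0.165, 0.986, 0.0], [0.015, 0.003, -1.0]]
force: [-7.3, 0.4, 4.9]
gripper_width: 0.0098
```

```bash
python3 st.py
```

```text
clock 26.3 pos [0.4794 0.0197 0.0954] clip yaw 0.1656 along 0.0312 lateral: spindle at clip y -0.0013 z err to .0956 -0.0002 fix tilt [np.float64(0.0027), np.float64(-0.0152)] F clip xyz [np.float64(-7.2), np.float64(1.6), np.float64(4.9)] w 0.0098
```

Call:
drive_tool --moves '[[[0.002,-0.01,0],[-0.0014,-0.0005,-0.0003],0.95],[[0,-0.004,0],[-0.0018,0,-0.0003],0.95],[[0,-0.004,0],[-0.002,0,-0.0003],0.95],[[0,-0.004,0],[-0.002,0,-0.0003],0.95],[[0,-0.004,0],[-0.002,0,-0.0003],0.95]]'

```text
clock: 26.72
ee_pos: [0.4797, 0.0197, 0.0954]
tool_rot: [[-0.986, -0.168, -0.019], [-0.168, 0.986, -0.001], [0.019, 0.003, -1.0]]
force: [-9.8, -0.4, 5.3]
gripper_width: 0.0097
```

```bash
python3 - <<'E'
import st
from h import *
a=optics.camera("side")[200:260,290:370]
cv2.imwrite("pics/g9.png",cv2.resize(a,None,fx=8,fy=8,interpolation=cv2.INTER_CUBIC)[:,:,::-1])
E
```

```text
clock 26.72 pos [0.4797 0.0197 0.0954] clip yaw 0.1685 along 0.0308 lateral: spindle at clip y -0.0013 z err to .0956 -0.0002 fix tilt [np.float64(0.0026), np.float64(-0.0191)] F clip xyz [np.float64(-9.7), np.float64(1.3), np.float64(5.3)] w 0.0097
```

View pics/g9.png

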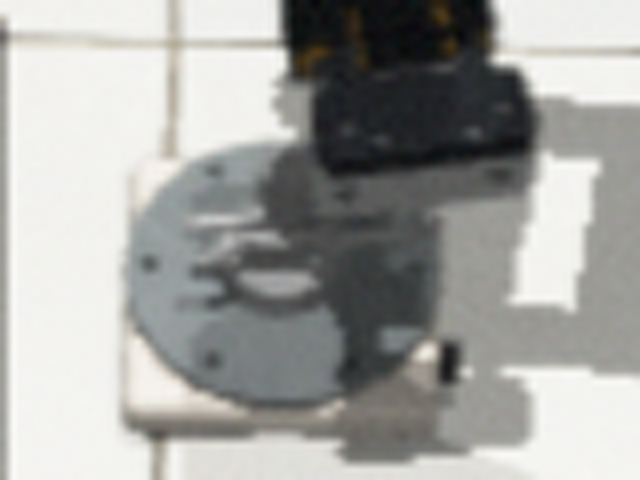

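```bash
python3 - <<'E'
from h import *
d=np.array([.986,.166])
for e in (0,.003,.006):
    P=np.r_[np.array([.5103,.0236])+d*(.0325-e),.064]; print(e,(proj("side",P)[0]+[.71,.32]-[290,200])*8+4)
E
```

```text
0 [193.60758764 228.01525148]
0.003 [202.11934087 227.01158284]
0.006 [210.62696624 226.00845725]
```

Call:
drive_tool --moves '[[[0.002,-0.012,0],[-0.0022,-0.0003,-0.0003],0.95],[[0,-0.008,0],[-0.0026,0,-0.0003],0.95],[[0,-0.008,0],[-0.0028,0,-0.0003],0.95],[[0,-0.008,0],[-0.0028,0,-0.0003],0.95],[[0,-0.008,0],[-0.0028,0,-0.0003],0.95]]'

```text
clock: 27.18
ee_pos: [0.48, 0.0197, 0.095]
tool_rot: [[-0.985, -0.172, -0.017], [-0.172, 0.985, -0.001], [0.017, 0.002, -1.0]]
force: [-13.0, -1.4, 8.9]
gripper_width: 0.0099
```

```bash
python3 st.py
```

```text
clock 27.18 pos [0.48   0.0197 0.095 ] clip yaw 0.1727 along 0.0305 lateral: spindle at clip y -0.0014 z err to .0956 -0.0006 fix tilt [np.float64(0.0023), np.float64(-0.0167)] F clip xyz [np.float64(-13.0), np.float64(0.8), np.float64(8.9)] w 0.0099
```

Call:
drive_tool --moves '[[[0.002,-0.008,0],[0,-0.0003,-0.0003],0.95],[[0,-0.004,0],[0,0,-0.0003],0.95],[[0,0,0],[0,0,0],0.95],[[0,0,0],[0,0,0],0.95],[[0,0,0],[0,0,0],0.95]]'

```text
clock: 27.6
ee_pos: [0.4788, 0.0194, 0.0951]
tool_rot: [[-0.985, -0.172, -0.009], [-0.172, 0.985, -0.0], [0.009, 0.001, -1.0]]
force: [-3.2, 1.7, -1.0]
gripper_width: 0.0094
```

```bash
python3 st.py
```

```text
clock 27.6 pos [0.4788 0.0194 0.0951] clip yaw 0.1724 along 0.0317 lateral: spindle at clip y -0.0012 z err to .0956 -0.0005 fix tilt [np.float64(0.0012), np.float64(-0.009)] F clip xyz [np.float64(-2.8), np.float64(2.2), np.float64(-1.0)] w 0.0094
```

Call:
drive_tool --moves '[[[0.001,-0.008,0],[-0.0012,0,0],0.95],[[0,-0.002,0],[-0.0014,0,0],0.95],[[0,0,0],[-0.0012,0,0],0.8],[[0,0,0],[0,0,0],0.4],[[0,0,0],[0,0,0],0.3]]'

```text
clock: 28.02
ee_pos: [0.4813, 0.0188, 0.096]
tool_rot: [[-0.985, -0.173, -0.005], [-0.173, 0.985, -0.003], [0.005, -0.002, -1.0]]
force: [-0.5, 0.1, 0.1]
gripper_width: 0.0199
```

Call:
drive_tool --moves '[[[0,0,0],[0,0,0],0.3],[[0,0,0],[0,0,-0.005],0.3],[[0,0,0],[0,0,-0.02],0.3],[[0,0,0],[0,0,-0.03],0.3],[[0,0,0],[0,0,-0.03],0.3]]'

```text
clock: 28.43
ee_pos: [0.4803, 0.0188, 0.1796]
tool_rot: [[-0.985, -0.172, -0.01], [-0.172, 0.985, -0.003], [0.01, -0.001, -1.0]]
force: [1.7, -0.8, 0.1]
gripper_width: 0.0327
```

Call:
drive_tool --moves '[[[0,0,0],[0,0,-0.03],0.3],[[0,0,0],[0.03,-0.02,-0.01],0.3],[[0,0,0],[0.03,-0.03,0],0.3],[[0,0,0],[0.02,-0.035,0],0.3],[[0,0,0],[0,-0.035,0],0.3]]'

```text
clock: 28.85
ee_pos: [0.4275, -0.1141, 0.2359]
tool_rot: [[-0.983, -0.185, 0.016], [-0.185, 0.983, -0.011], [-0.014, -0.014, -1.0]]
force: [0.7, 0.5, -0.1]
gripper_width: 0.0326
```

Call:
drive_tool --moves '[[[0,0,0],[0,-0.035,0],0.3],[[0,0,0],[0,-0.04,0],0.3],[[0,0,0],[0,-0.04,0],0.3],[[0,0,0],[0,-0.02,0],0.3],[[0,0,0],[0,0,0],0.3]]'

```text
clock: 29.27
ee_pos: [0.4536, -0.2606, 0.2448]
tool_rot: [[-0.984, -0.178, 0.029], [-0.178, 0.984, -0.023], [-0.024, -0.028, -0.999]]
force: [-0.2, 0.8, -0.5]
gripper_width: 0.0328
```

```bash
python3 - <<'E'
from h import *
print(read_state()["force"],read_state()["ee_pos"],read_state()["gripper_width"])
S=np.mean([optics.camera("side") for _ in range(2)],0).astype(np.uint8);T=np.mean([optics.camera("top") for _ in range(2)],0).astype(np.uint8)
a=S[205:255,300:350];b=T[185:235,270:320]
cv2.imwrite("pics/g10.png",cv2.resize(np.hstack([a,b]),None,fx=8,fy=8,interpolation=cv2.INTER_CUBIC)[:,:,::-1])
cv2.imwrite("pics/g11.png",S[:,:,::-1])
E
```

```text
[-0.21395816  0.8175558  -0.4523472 ] [ 0.45356387 -0.26058693  0.24477934] 0.032840528425428304
```

View pics/g10.png

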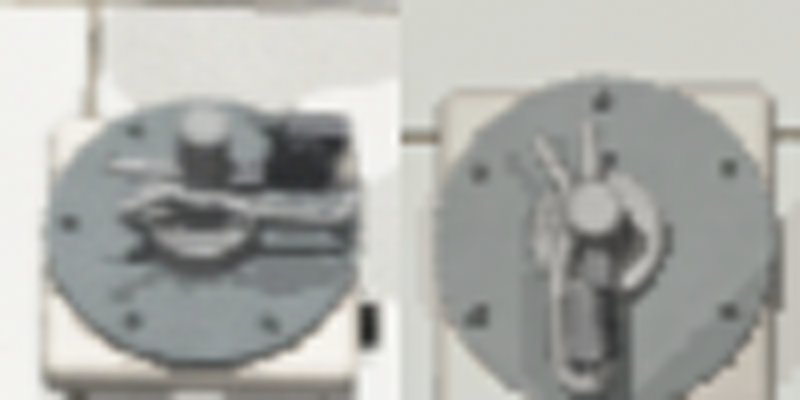

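View pics/g11.png

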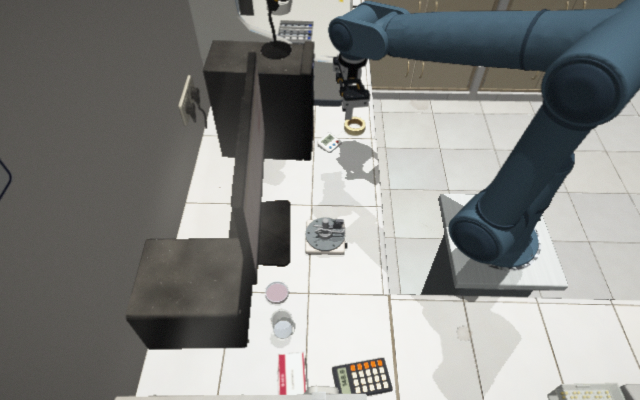

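```bash
python3 - <<'E'
from h import *
ax=np.array([.5103,.0236])
bs=[.71,.32];bt=[.64,-.52]
for yaw in (0,.08,.16):
  for e in (0,.004,.008):
    d=np.array([np.cos(yaw),np.sin(yaw)])
    tip=np.r_[ax+d*(.0325-e),.064]; tab=np.r_[ax-d*(.0335+e),.104]
    print(yaw,e,"side tip",((proj("side",tip)[0]+bs-[300,205])*8+4).round(),"tab",((proj("side",tab)[0]+bs-[300,205])*8+4).round(),"top tip",((proj("top",tip)[0]+bt-[270,185])*8+[404,4]).round(),"tab",((proj("top",tab)[0]+bt-[270,185])*8+[404,4]).round())
T=optics.camera("top");S=optics.camera("side")
b=T[198:232,278:312];a=S[210:244,310:344]
cv2.imwrite("pics/g12.png",cv2.resize(np.hstack([a,b]),None,fx=11,fy=11,interpolation=cv2.INTER_CUBIC)[:,:,::-1])
for q in("beaker","petri","timer","tape"):
    print(q,[(c,np.round(r[0]["pixel"],1).tolist()) for c in("side","top") for r in [spotter.find_in(q,c)] if r])
E
```

```text
0 0 side tip [113. 175.] tab [306. 110.] top tip [602. 129.] tab [595. 309.]
0 0.004 side tip [124. 176.] tab [318. 111.] top tip [602. 141.] tab [595. 322.]
0 0.008 side tip [136. 176.] tab [329. 111.] top tip [602. 154.] tab [595. 335.]
0.08 0 side tip [113. 181.] tab [306. 104.] top tip [594. 130.] tab [603. 309.]
0.08 0.004 side tip [124. 181.] tab [317. 104.] top tip [595. 142.] tab [604. 322.]
0.08 0.008 side tip [136. 180.] tab [329. 103.] top tip [596. 154.] tab [605. 334.]
0.16 0 side tip [114. 188.] tab [305.  98.] top tip [586. 131.] tab [612. 308.]
0.16 0.004 side tip [125. 186.] tab [316.  97.] top tip [588. 143.] tab [614. 320.]
0.16 0.008 side tip [136. 185.] tab [328.  95.] top tip [590. 155.] tab [616. 333.]
beaker [('side', [281.8, 324.3]), ('top', [192.0, 175.6])]
petri [('side', [278.9, 291.9]), ('top', [230.5, 174.6])]
timer [('side', [329.9, 141.0])]
tape [('side', [355.8, 124.2]), ('top', [478.7, 244.2])]
```

View pics/g12.png

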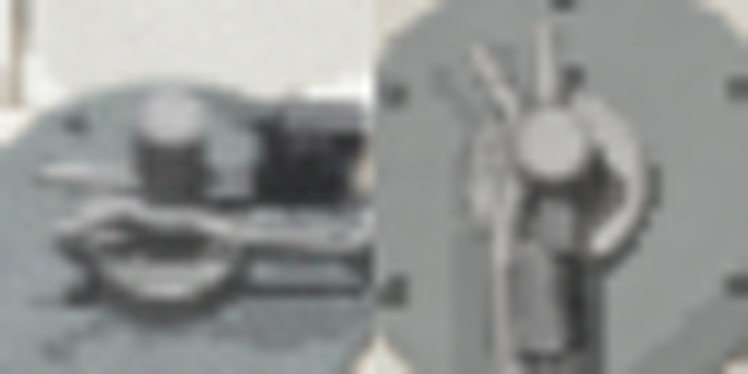

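```bash
python3 -c "
from bench import ctrl,read_state
print(read_state()['force'],read_state()['clock']);print(ctrl.close_job())"
```

```text
[-0.16974668 -0.23024673  0.03069688] 29.9667
the job is handed in; nothing more can be done
None
```

The collar is over the spindle, lying flat on the platform. The clip is through the cross-hole and home, and the arm has let go and is clear. I handed the job in at about 30 s of the 72 s allowed.

**What I did**
- **Spindle:** I touched its top with the closed fingertips and found it at z ≈ 0.092 m, which is 62 mm above the platform. The hole is therefore at about z = 0.064 m. Gripping the shank in two directions put its axis at (0.5103, 0.0236).
- **Collar:** I lowered it over the shank and felt the platform with about 6 N.
- **Clip:** I threaded the straight leg at a yaw of about 0.16 rad. Resistance reached about 11 N along the leg as the sprung leg rode over, then dropped. It stopped at the expected distance and did not move further under 13 N.
- **Largest reading:** the largest clip-to-spindle force I read was about 16 N in total, against the 25 N limit. I only saw forces at the end of each move call, so a short peak in between could have been missed.

**Last checks**
- **Clip position:** after release, the leg tip in both camera views matches the fully home position to about 1–2 mm, and the sprung leg lies alongside the shank. The snap itself was felt, not measured.
- **Clip droop:** the released clip hangs slightly tab-down (about 0.13 rad) in the loose hole, so its tip shows about 2 pixels higher than a level clip would.
- **Bystanders:** the beaker and petri dish read within 2 pixels of where they started. The timer was found in one view only and matched to about 1 pixel. The tape roll read about 4 pixels off in both views. The gripper was hanging close above it in the picture and may be partly hiding it, and nothing went near it.
- **Tool contact:** the tool force was about zero at hand-in.

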